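# Bring the microtome knife-holder base up to its stop and lock it

### The job

On the microtome, swing the blue-handled lock lever all the way round to its released stop, so that the low side of its cam faces the knife-holder base, and only then push the base forward by the ribbed pad at its rear until it is fully home against its front stop. Then swing the lever all the way back to lock the base there. Push gently with the fingers, without lifting anything; touch neither the blade holder nor the specimen head and leave everything else where it is.

Things in the scene. Friction and masses are not known exactly. Their poses are not given: they have to be found in the camera images.
- microtome: Cream rotary microtome, fixed; place and yaw vary. Axes: +x forward (operator's end to specimen), +y its left, z up, origin on the bench top; positions below are in mm in these axes. Flat grey bed, top z 45, x -175..155, y -170..140. Tall cover x 160..370, y -120..120, top z 242. Handwheel on its right: x 185..345, y -120..-205, z 60..220.
- lever_pivot (a point): On the vertical axis of the lock lever, at (-35, -66, 92) of the microtome: right of the knife-holder base, at the mid-height of the lever's handle.
- lock_lever (a joint): Lever angle about its vertical pivot, rad, counter-clockwise from above. Lever direction in microtome axes = -145 deg + this. 0: locked, cam nose pressed on the carriage's side, lever points back and right. Stops: -0.03 locked, 1.745 released (cam low, 45 deg right of forward). Starts 0..0.25. Cam bites below 0.7 and holds the base against 50 N and more. Takes 3 N, to 15 N near lock; stays put.
- lever_grip_mid (a point): Centre of the upright blue handle at the lever's end, 90 mm from the pivot axis. Handle: 20 mm diameter, z 68..115 over the bench (its foot 23 mm above the bed), this point at z 92. A steel arm 11 mm thick at z 68..84 joins it to the pivot. Push on the side of the handle.
- lever_grip: The blue handle as a part; its origin lies on the lever's pivot axis at bench height, its +x along the lever.
- push_face (a point): Centre of the vertical rear face (facing microtome -x) of the knife-holder base, with a black ribbed push pad 60 mm wide; the face spans 72 mm in y and z 68..100, this point at z 84, y = 0, 70 mm behind the carriage's centre: at x = -70 when fully home, -135..-105 at the start. The carriage plate below is flush with it.
- knife_base: The cream block of the knife-holder base (72 mm wide, top z 100), fixed on the carriage; same origin as base_carriage.
- knife_holder: Dark blade holder with blade and red guard bar on the front part of the block, 86 mm wide (a small lever on its left reaches y 63), from 65 mm ahead of the rear face forwards, z 100..168. Same origin as base_carriage. Not to be touched.
- specimen_head: Retracted specimen clamp with wax block in front of the cover, x 62..160, y -28..28 (a small lever on its left to y 67), z 160..212. Origin is the microtome's. Not to be touched.
- wax_block: Loose bystander: green cassette 40 x 28 mm with a wax block, 15 mm high, lying on the bed at its left rear; origin at its underside.
- forceps: Loose bystander: steel forceps 115 mm long, 8 mm high, lying on the bed at the left; origin at the middle of the underside.
- brush: Loose bystander: thin brush 165 mm long, 8 mm thick, on the bench along the right edge of the microtome's bed; origin at the middle of the underside.
- slide_box: Loose bystander: blue and white slide box 100 x 85 x 37 mm on the bench behind the operator's end; origin at its underside.
- jar: Loose bystander: amber jar, 56 mm diameter, 75 mm high, on the bench; origin at its underside.
- dish: Loose bystander: covered clear dish, 90 mm diameter, 15 mm high, on the bench behind the microtome's cover; origin at its underside.
- marker: Loose bystander: marker pen 120 mm long, 14 mm thick, lying on the bench; origin at the middle of the underside.
- base_carriage: Steel carriage plate of the knife-holder base, 140 x 100 x 15 mm, z 53..68, origin at the centre of its underside; it slides along microtome +x on two ways between low side guides (tops at z 75). Its x in the microtome's axes: -65 at the rear stops, 0 fully home against the front stop; starts -65..-35. About 0.8 kg; released, it slides with 4 to 7 N of friction and stays where it is left.
Not all that is in view belongs to the job. Several things have the shape of the base_carriage; the one meant has the colours described above.

How it is judged:
By the outcome, as a careful person would: the job done as asked, in the order asked, and still so for the second after the job is handed in, with the robot touching nothing.
It also fails if it takes over 72 s, if anything falls off the work surface, if the arm or the gripper's body presses on something with over 40 N, if the wrist force passes 120 N, or if a joint passes its speed limit or range.

### The arm

A 6-joint arm with a two-finger parallel gripper is mounted at the origin on the work surface. World frame = base frame: x ahead of the robot, y to its left, z up, the work surface at z = 0. Lengths are in m, angles in rad, forces in N, time in s.
With the tool pointing down it reaches from about 0.35 to 0.875 m from the base axis. Payload 15.5 kg.
Tool frame: the origin (TCP) lies on the centre line of the jaws, within the pads' length; the fingertips stand 19 mm ahead of it and the grasp point (between the pads) is the TCP (ctrl.tips_ahead is the distance from the TCP to the fingertips, in m); x points along the fingers, y is the direction in which the jaws open and shut, and the axes are right-handed (so a half turn about x gives the same grasp; the last joint's range is limited). The gripper opens to 85 mm and grips with 20 to 120 N. Pads are 22 mm wide; open, the fingers measure 114 mm over their backs; the gripper's body (76 mm by 85 mm) begins 54 mm behind the grasp point. The pads swing forward as they close: fully open they stand 13 mm farther back than shut.
Start: joints at [1.097, 0.494, 1.345, -0, 1.302, -0.096], TCP at [0.231, 0.581, 0.25] pointing down, gripper open.
Joint ranges: [-2.91, 2.91], [-0.82, 2.16], [0.22, 2.67], [-1.22, 4.37], [0.12, 2.79], [-3.08, 3.08]. Speed limits (rad/s): [1.89, 1.89, 2.57, 3.01, 3.01, 3.01].

### API

Orientations are given as a unit quaternion [x, y, z, w].
In Python, from plant import ctrl gives the robot as it stands.
- The arm moves only by the tool apply_moves, never from a script. Its argument "increments" is a list of rows, each a list of 3 entries, a list of its own where there are three numbers: the shift along the tool's x, y, z in cm, then the turn, a rotation vector about the tool's x, y, z in rad, then the finger opening in cm, from 0 to 8.54. In form: [[[dx, dy, dz], [rx, ry, rz], gripper], ...]. A call has 1 to 20 rows; each row is the pose to reach, as a shift and turn from the pose commanded when the call began, along the tool's axes at that moment; what a row does not reach only later rows make up. A row lasts 1/8 s, in which the tool goes at most 62.5 mm and 10.7 degrees, less where a joint would pass 70% of its speed; a pose out of reach is approached as far as the arm can. A call with a gripper value outside its range is refused whole. The fingers move at their own pace and stop on an object; "force" is the grip in N (left out, the last holds). Time passes only in rows, so rows that repeat a pose let the fingers close. It gives the time, the measured TCP pose, the force and the opening at its end, in the units of the state.
- ctrl.read_state(): the state, without advancing time (a new reading comes with each control period).
- ctrl.camera(name): name is "scene" or "top"; returns a dict with "frame" (400x640x3 uint8, red, green, blue), "mtx" (3x3 intrinsics, pixels), "xyz" and "attitude" of the camera in the world. Camera axes: x right, y up, looking along -z (the intrinsics and any distortion apply to the point x, -y, -z); pixel columns grow to the right and rows downward; lengths in m; the calibration is good to about 2 mm. A picture is of the moment at which its call begins. There is no depth.
- ctrl.hand_in(): hands the job in, once; it reports no verdict.
The state is a dict: "t": time; "qpos": joint angles; "joint_velocities": joint speeds; "effort": joint torques, N m; "position": TCP position; "orientation": TCP orientation; "force": force on the tool from outside, world axes, zero at the start; "moment": the same for the moment, N m; "width": finger opening in m.
Only numpy, scipy, OpenCV 4.12 (cv2) and the standard library are available. Lean on these libraries where they do the work, as an engineer would, in place of code of your own. Each camera call takes 0.05 s, during which the arm holds its last target.

## Working session

There is one attempt and no reset: what is moved stays moved. The work goes in short steps, Python scripts to look and compute and a tool call to move; the robot and the scene stay as the last step left them, time stands still between calls to the robot, and variables do not carry over. Pictures are saved under pics/ and viewed, and the job is handed in when it is done.

Besides the shell and the picture viewer there is one more tool, called after "Request:" as name(argument=value, ...) on one line, values as JSON. apply_moves: Moves the arm, as the interface text tells. Its arguments: {"type":"object","properties":{"increments":{"type":"array"},"force":{"type":"number"}},"required":["increments"]}

```bash
ls; mkdir -p pics
cat > h.py <<'E'
import numpy as np, cv2
from scipy.spatial.transform import Rotation as R
from plant import ctrl
def cam(n,fn=None):
    c=ctrl.camera(n)
    if fn: cv2.imwrite('pics/'+fn,c['frame'][:,:,::-1])
    return c
def att(c):
    a=np.array(c['attitude'],float)
    return a if a.shape==(3,3) else R.from_quat(a).as_matrix()
def ray(c,uv):
    uv=np.asarray(uv,float); K=np.array(c['mtx']); 
    p=np.linalg.solve(K,np.array([uv[0],uv[1],1.0]))
    d=att(c)@np.array([p[0],-p[1],-p[2]])
    return np.array(c['xyz']),d/np.linalg.norm(d)
def onz(c,uv,z):
    o,d=ray(c,uv); return o+d*(z-o[2])/d[2]
def proj(c,P):
    q=att(c).T@(np.asarray(P,float)-np.array(c['xyz'])); K=np.array(c['mtx'])
    p=K@np.array([q[0],-q[1],-q[2]]); return p[:2]/p[2]
E
python3 - <<'E'
from h import *
for n in('scene','top'):
    c=cam(n,n+'0.png'); print(n,{k:v for k,v in c.items() if k!='frame'})
print(ctrl.read_state(),ctrl.tips_ahead)
E
```

```text
pics
scene {'mtx': array([[503.48933234,   0.        , 317.63792796],
       [  0.        , 503.48933234, 200.53890311],
       [  0.        ,   0.        ,   1.        ]]), 'xyz': array([1.18468821, 1.01517049, 1.09729431]), 'attitude': array([0.11560755, 0.40532273, 0.86535152, 0.27113674])}
top {'mtx': array([[397.04928552,   0.        , 312.79265056],
       [  0.        , 397.04928552, 200.90223728],
       [  0.        ,   0.        ,   1.        ]]), 'xyz': array([0.40335588, 0.02337562, 1.29286449]), 'attitude': array([-0.0421375 ,  0.03334958,  0.71469735, -0.69736642])}
{'t': 0.1, 'qpos': array([ 1.09647612e+00,  4.94096753e-01,  1.34605819e+00,  1.03364187e-05,
        1.30249307e+00, -9.55018475e-02]), 'joint_velocities': array([-0.00100484, -0.00102857, -0.00094825,  0.00068263,  0.00127073,
       -0.00047525]), 'effort': array([ 1.28446238e-03, -8.83596039e+01, -3.84554780e+01, -4.83391723e-04,
        5.31088255e-03, -6.61202967e-05]), 'position': array([0.23099907, 0.58042717, 0.24977869]), 'orientation': array([ 0.13277697,  0.69456861, -0.13349116,  0.6943521 ]), 'force': array([ 0.59946651,  0.63894486, -0.93347816]), 'moment': array([ 0.02479889,  0.05537757, -0.01927886]), 'width': 0.08546100461862743} 0.019
```

View pics/scene0.png

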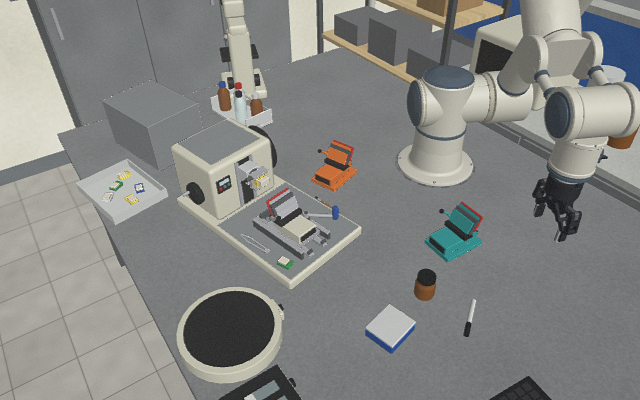

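View pics/top0.png

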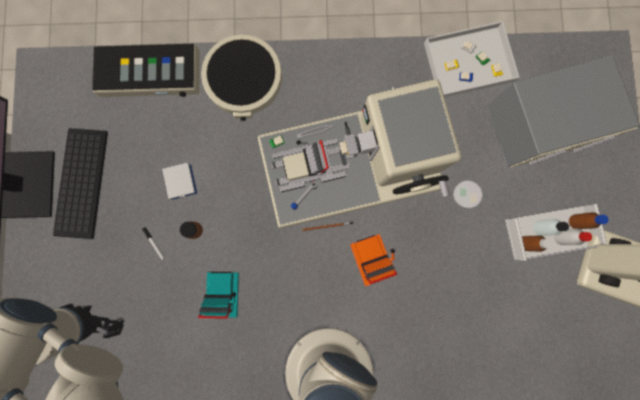

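Run:
```python
from h import *
c=cam('top'); f=c['frame'][:,:,::-1]
cv2.imwrite('pics/topc.png',cv2.resize(f[75:240,240:480],None,fx=3.3,fy=3.3,interpolation=cv2.INTER_CUBIC))
c=cam('scene'); f=c['frame'][:,:,::-1]
cv2.imwrite('pics/scc.png',cv2.resize(f[110:300,165:375],None,fx=3.1,fy=3.1,interpolation=cv2.INTER_CUBIC))
```

```text
(no output)
```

View pics/topc.png

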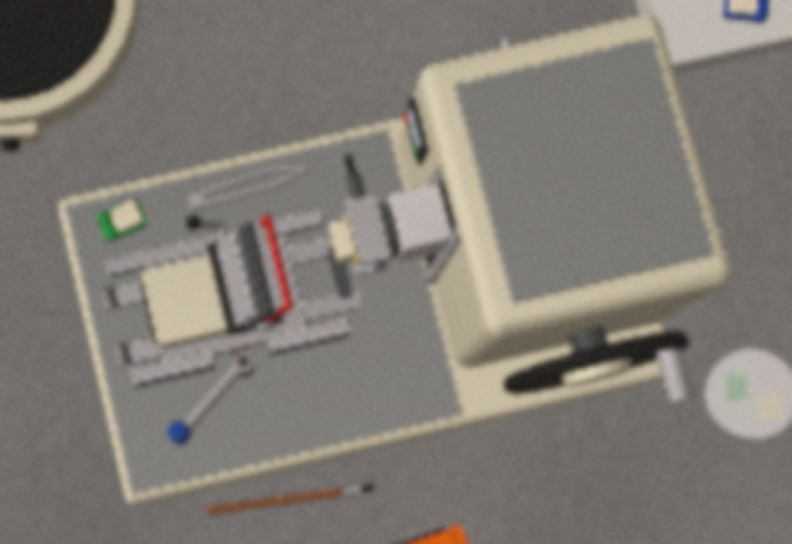

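View pics/scc.png

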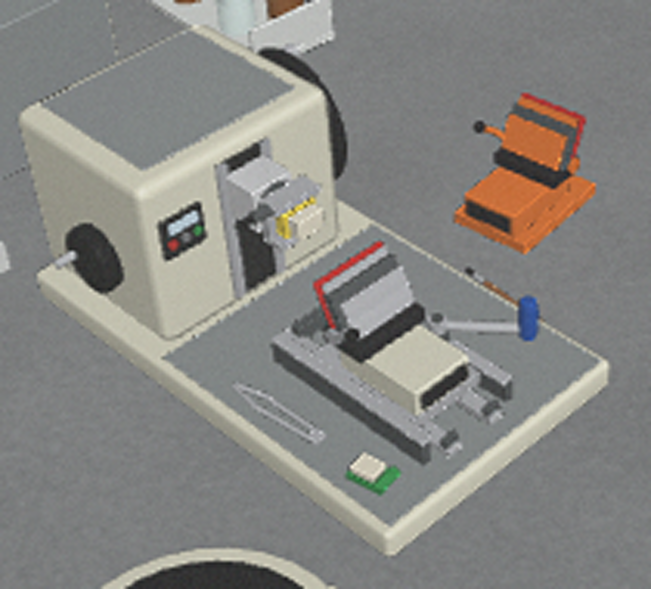

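Run:
```python
from h import *
c=cam('top'); s=cam('scene')
g=lambda p:(p[0]/3.3+240,p[1]/3.3+75)
gs=lambda p:(p[0]/3.1+165,p[1]/3.1+110)
P={}
for n,p,z in [('RLo',(60,203),.045),('RRo',(129,501),.045),('RLi',(71,211),.045),('RRi',(133,490),.045),('FLi',(387,130),.045),('FRi',(464,411),.045),('blue',(179,432),.115),('piv',(246,364),.084),
  ('baseRL',(142,270),.1),('baseRR',(156,347),.1),('covFR',(485,345),.242),('covFL',(425,70),.242)]:
    P[n]=onz(c,g(p),z); print(n,P[n].round(4))
for n,p,z in [('RL',(388,543),.045),('RR',(607,365),.045),('blue',(529,303),.115)]:
    P['s'+n]=onz(s,gs(p),z); print('s',n,P['s'+n].round(4))
print(np.linalg.norm(P['RLo']-P['RRo']),np.linalg.norm(P['RLi']-P['RRi']),np.linalg.norm(P['RLi']-P['FLi']),np.linalg.norm(P['sRL']-P['sRR']))
```

```text
RLo [0.7504 0.2083 0.045 ]
RRo [0.4581 0.1452 0.045 ]
RLi [0.7422 0.1976 0.045 ]
RRi [0.4685 0.1412 0.045 ]
FLi [ 0.8148 -0.1131  0.045 ]
FRi [ 0.5362 -0.1767  0.045 ]
blue [0.5162 0.0922 0.115 ]
piv [0.5812 0.0303 0.084 ]
baseRL [0.6694 0.1246 0.1   ]
baseRR [0.5968 0.1128 0.1   ]
covFR [ 0.5685 -0.1643  0.242 ]
covFL [ 0.8001 -0.1248  0.242 ]
s RL [0.7599 0.2228 0.045 ]
s RR [0.4648 0.1549 0.045 ]
s blue [0.5201 0.1005 0.115 ]
0.29906806603301583 0.2794178488825603 0.31910167244579996 0.30276778665484916
```

```bash
cat >> h.py <<'E'
def blue(c,box):
    f=c['frame'].astype(int); m=((f[...,2]-f[...,0]>40)&(f[...,2]-f[...,1]>25)).astype(np.uint8)
    k=np.zeros_like(m); x0,y0,x1,y1=box; k[y0:y1,x0:x1]=m[y0:y1,x0:x1]
    ys,xs=np.nonzero(k); return (xs.mean(),ys.mean()) if len(xs) else None,len(xs),(xs.min(),xs.max(),ys.min(),ys.max()) if len(xs) else None
def tri(rs):
    A=np.zeros((3,3));b=np.zeros(3)
    for o,d in rs:
        M=np.eye(3)-np.outer(d,d);A+=M;b+=M@o
    p=np.linalg.solve(A,b); return p,[np.linalg.norm((np.eye(3)-np.outer(d,d))@(p-o)) for o,d in rs]
E
python3 - <<'E'
from h import *
c=cam('top'); s=cam('scene')
bt=blue(c,(270,170,350,230)); bs=blue(s,(310,190,360,235)); print(bt,bs)
print(tri([ray(c,bt[0]),ray(s,bs[0])]))
print('mid92',onz(c,bt[0],.105),onz(s,bs[0],.092))
f=c['frame'][:,:,::-1]
cv2.imwrite('pics/t1.png',cv2.resize(f[125:235,255:365],None,fx=7,fy=5.4,interpolation=cv2.INTER_CUBIC))
f=s['frame'][:,:,::-1]
cv2.imwrite('pics/s1.png',cv2.resize(f[185:290,215:365],None,fx=5.3,fy=5.3,interpolation=cv2.INTER_CUBIC))
E
```

```text
((np.float64(293.46666666666664), np.float64(205.46666666666667)), 30, (np.int64(291), np.int64(296), np.int64(203), np.int64(208))) ((np.float64(335.31168831168833), np.float64(212.16883116883116)), 77, (np.int64(333), np.int64(338), np.int64(205), np.int64(219)))
(array([0.51905689, 0.09619571, 0.09387782]), [np.float64(0.000733003367708874), np.float64(0.0007330033677089672)])
mid92 [0.5185586 0.0950757 0.105    ] [0.51725173 0.09495361 0.092     ]
```

View pics/t1.png

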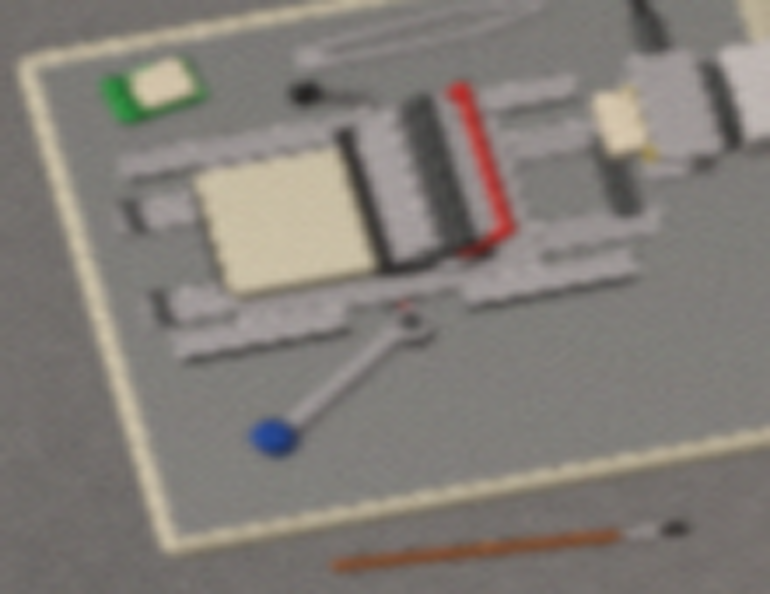

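View pics/s1.png

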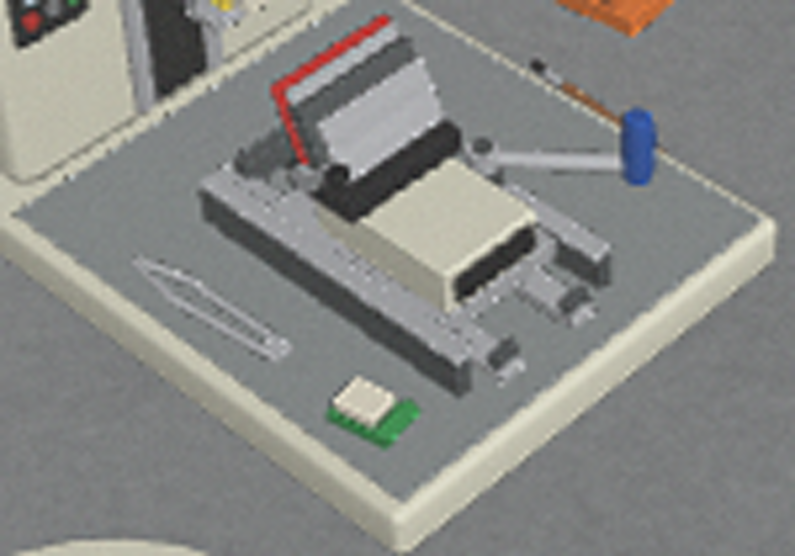

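Run:
```python
from h import *
from scipy.optimize import least_squares
c=cam('top'); s=cam('scene')
t1=lambda p:(p[0]/7+255,p[1]/5.4+125)
s1=lambda p:(p[0]/5.3+215,p[1]/5.3+185)
g=lambda p:(p[0]/3.3+240,p[1]/3.3+75)
gs=lambda p:(p[0]/3.1+165,p[1]/3.1+110)
def show(n,c,p,z): 
    q=onz(c,p,z); print(n,q.round(4)); return q
a=show('t RLi',c,t1((40,72)),.045);b=show('t RRi',c,t1((178,538)),.045)
d=show('s RLi',s,s1((400,500)),.045);e=show('s RRi',s,s1((762,222)),.045)
h=show('s FLi',s,gs((165,352)),.045)
k=show('t FLi',c,g((390,130)),.045);l=show('t FRi',c,g((462,411)),.045)
m=show('t bRL',c,t1((197,172)),.1);n=show('t bRR',c,t1((233,293)),.1)
o=show('s bRL',s,s1((447,276)),.1);p=show('s bRR',s,s1((537,213)),.1)
pv=show('t piv',c,t1((410,322)),.09)
ps=show('s piv',s,s1((484,148)),.092)
for u,v in((a,b),(d,e),(a,k),(b,l),(d,h),(m,n),(o,p)):
    w=v-u; print(np.linalg.norm(w).round(4), np.degrees(np.arctan2(w[1],w[0])).round(2))
```

```text
t RLi [0.7442 0.2002 0.045 ]
t RRi [0.4649 0.1408 0.045 ]
s RLi [0.7483 0.2057 0.045 ]
s RRi [0.4675 0.1483 0.045 ]
s FLi [ 0.8116 -0.1154  0.045 ]
t FLi [ 0.8147 -0.116   0.045 ]
t FRi [ 0.5363 -0.1748  0.045 ]
t bRL [0.6693 0.1242 0.1   ]
t bRR [0.5995 0.1097 0.1   ]
s bRL [0.6677 0.1294 0.1   ]
s bRR [0.6008 0.1165 0.1   ]
t piv [0.5825 0.0332 0.09  ]
s piv [0.5902 0.047  0.092 ]
0.2856 -168.0
0.2866 -168.44
0.324 -77.44
0.3236 -77.26
0.3273 -78.85
0.0713 -168.22
0.0681 -169.08
```

```bash
cat >> h.py <<'E'
O=np.array([.6563,.0135]); YAW=np.radians(-77.9)
PIV=np.array([.5845,.034])
def M2W(x,y): 
    c,s=np.cos(YAW),np.sin(YAW); return O+np.array([c*x-s*y,s*x+c*y])/1000
def W2M(p):
    c,s=np.cos(YAW),np.sin(YAW); d=(np.asarray(p)[:2]-O)*1000; return np.array([c*d[0]+s*d[1],-s*d[0]+c*d[1]])
def pose(p,a):  # tool x down, tool z at world angle a(deg)
    a=np.radians(a); z=np.array([np.cos(a),np.sin(a),0]); x=np.array([0,0,-1.]); y=np.cross(z,x)
    return np.array(p,float),np.stack([x,y,z],1)
def inc(wps,cur=None):
    st=ctrl.read_state(); 
    p0,R0=(np.array(st['position']),R.from_quat(st['orientation']).as_matrix()) if cur is None else cur
    for p,a in wps:
        P,RR=pose(p,a); d=R0.T@(P-p0)*100; rv=R.from_matrix(R0.T@RR).as_rotvec()
        print(d.round(2).tolist(),rv.round(3).tolist())
def zang():
    r=R.from_quat(ctrl.read_state()['orientation']).as_matrix(); return np.degrees(np.arctan2(r[1,2],r[0,2])),r
E
python3 - <<'E'
from h import *
print(zang()); print(W2M([.518,.0955]),W2M([.6343,.12]),W2M(PIV))
a=(.538,.117,.25)
for t in (47,227): inc([(a,t),((.538,.117,.107),t)])
E
```

```text
(np.float64(-21.70717476122731), array([[-4.76369951e-05,  3.69863100e-01,  9.29086263e-01],
       [-8.48607740e-05,  9.29086260e-01, -3.69863103e-01],
       [-9.99999995e-01, -9.64621463e-05, -1.28720086e-05]]))
[-109.16847266 -118.03869949] [-108.7455231     0.81314574] [-35.09516917 -65.90765586]
[0.03, -31.73, 45.66] [-1.199, -0.0, 0.0]
[14.33, -31.73, 45.66] [-1.199, -0.0, 0.0]
[0.03, -31.73, 45.66] [1.942, 0.0, 0.0]
[14.33, -31.73, 45.66] [1.942, 0.0, 0.0]
```

Request:
apply_moves(increments=[[[0,-8,11.5],[0.48,0,0],0],[[0,-8,11.5],[0.48,0,0],0],[[0,-8,11.5],[0.48,0,0],0],[[0,-16,23],[0.97,0,0],0],[[0,-16,23],[0.97,0,0],0],[[0,-16,23],[0.97,0,0],0],[[0,-24,34.5],[1.45,0,0],0],[[0,-24,34.5],[1.45,0,0],0],[[0,-24,34.5],[1.45,0,0],0],[[0,-31.7,45.7],[1.942,0,0],0],[[0,-31.7,45.7],[1.942,0,0],0],[[0,-31.7,45.7],[1.942,0,0],0],[[0,-31.7,45.7],[1.942,0,0],0],[[0,-31.7,45.7],[1.942,0,0],0]], force=40)

```text
t: 2.25
position: [0.538, 0.1178, 0.2503]
orientation: [-0.648, -0.283, 0.648, -0.283]
force: [0.1, -0.7, -0.1]
width: 0.0001
```

Request:
apply_moves(increments=[[[5,0,0],[0,0,0],0],[[10,0,0],[0,0,0],0],[[10,0,0],[0,0,0],0]])

```text
t: 2.62
position: [0.5361, 0.1179, 0.148]
orientation: [-0.646, -0.284, 0.65, -0.282]
force: [0.2, 0.0, -0.9]
width: -0.0001
```

Run:
```python
from h import *
s=cam('scene'); c=cam('top')
st=ctrl.read_state(); print(st['position'],zang()[0])
p=np.array(st['position'])
print(proj(s,p-[0,0,.019]),proj(c,p-[0,0,.019]))
f=s['frame'][:,:,::-1]; g=c['frame'][:,:,::-1]
cv2.imwrite('pics/s2.png',np.hstack([cv2.resize(f[150:270,260:380],(400,400),interpolation=cv2.INTER_CUBIC),cv2.resize(g[120:240,240:360],(400,400),interpolation=cv2.INTER_CUBIC)]))
```

```text
[0.53875427 0.11786848 0.15152489] -132.85558542179143
[333.96684579 208.8291278 ] [285.02491463 197.94622863]
```

View pics/s2.png

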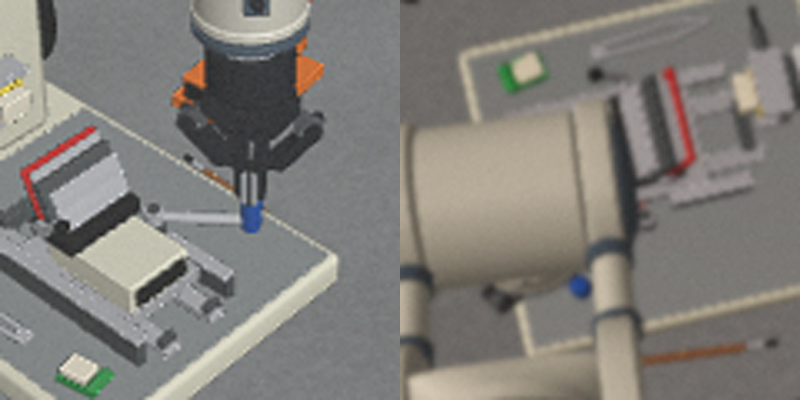

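Request:
apply_moves(increments=[[[2.5,0,0],[0,0,0],0],[[4.4,0,0],[0,0,0],0],[[4.4,0,0],[0,0,0],0]])

```text
t: 3.1
position: [0.539, 0.1175, 0.1074]
orientation: [0.649, 0.282, -0.648, 0.283]
force: [-1.0, -0.1, 0.8]
width: -0.0002
```

```bash
cat >> h.py <<'E'
def lev(psi,off=.021,z=.107,r=.09):
    a=np.radians(psi); u=np.array([np.cos(a),np.sin(a)]); t=np.array([-u[1],u[0]])
    return (*(PIV+r*u-off*t),z),psi+90
E
python3 - <<'E'
from h import *
st=ctrl.read_state(); print(st['position'],st['force'])
inc([lev(p) for p in (134,138,142,146,150,155,160,165,170,175,180)])
E
```

```text
[0.53895951 0.11746275 0.10744107] [-0.98462673 -0.11184195  0.76500397]
[0.04, 0.14, 0.43] [0.054, -0.001, -0.001]
[0.04, -0.01, 1.06] [-0.016, -0.001, -0.001]
[0.04, -0.13, 1.69] [-0.086, -0.001, -0.001]
[0.04, -0.2, 2.33] [-0.156, -0.001, -0.001]
[0.04, -0.22, 2.98] [-0.226, -0.001, -0.001]
[0.04, -0.19, 3.78] [-0.313, -0.001, -0.001]
[0.04, -0.09, 4.58] [-0.4, -0.001, -0.001]
[0.04, 0.08, 5.37] [-0.487, -0.001, -0.001]
[0.04, 0.32, 6.14] [-0.575, -0.001, -0.001]
[0.04, 0.63, 6.89] [-0.662, -0.0, -0.001]
[0.04, 1.0, 7.6] [-0.749, -0.0, -0.001]
```

Request:
apply_moves(increments=[[[0,0.1,0.43],[0.05,0,0],0],[[0,0,0.75],[0.02,0,0],0],[[0,0,1.06],[-0.016,0,0],0],[[0,-0.06,1.4],[-0.05,0,0],0],[[0,-0.13,1.7],[-0.086,0,0],0]])

```text
t: 3.72
position: [0.5274, 0.106, 0.1076]
orientation: [0.636, 0.31, -0.634, 0.311]
force: [4.3, 5.0, 4.6]
width: -0.0002
```

Run:
```python
from h import *
inc([lev(p) for p in (146,150,155,160,165,170,175,180,185,190,195,200)],cur=pose(*lev(142)))
```

```text
[0.0, -0.12, 0.63] [-0.07, 0.0, 0.0]
[0.0, -0.2, 1.27] [-0.14, 0.0, 0.0]
[0.0, -0.24, 2.08] [-0.227, 0.0, 0.0]
[0.0, -0.21, 2.88] [-0.314, 0.0, 0.0]
[0.0, -0.11, 3.68] [-0.401, 0.0, 0.0]
[0.0, 0.07, 4.47] [-0.489, 0.0, 0.0]
[0.0, 0.31, 5.24] [-0.576, 0.0, 0.0]
[0.0, 0.62, 5.99] [-0.663, 0.0, 0.0]
[0.0, 0.99, 6.7] [-0.75, 0.0, 0.0]
[0.0, 1.42, 7.38] [-0.838, 0.0, 0.0]
[0.0, 1.91, 8.02] [-0.925, 0.0, 0.0]
[0.0, 2.45, 8.62] [-1.012, 0.0, 0.0]
```

Request:
apply_moves(increments=[[[0,-0.12,0.63],[-0.07,0,0],0],[[0,-0.2,1.27],[-0.14,0,0],0],[[0,-0.24,2.08],[-0.227,0,0],0],[[0,-0.21,2.88],[-0.314,0,0],0],[[0,-0.11,3.68],[-0.4,0,0],0],[[0,0.07,4.47],[-0.489,0,0],0]])

```text
t: 4.47
position: [0.4998, 0.0701, 0.1073]
orientation: [0.541, 0.455, -0.54, 0.456]
force: [3.4, 2.1, 1.4]
width: 0.0002
```

Run:
```python
from h import *
s=cam('scene'); c=cam('top')
st=ctrl.read_state(); print(st['position'],st['force'],lev(170))
f=s['frame'][:,:,::-1]; g=c['frame'][:,:,::-1]
cv2.imwrite('pics/s3.png',np.hstack([cv2.resize(f[150:270,260:380],(400,400),interpolation=cv2.INTER_CUBIC),cv2.resize(g[120:240,240:360],(400,400),interpolation=cv2.INTER_CUBIC)]))
inc([lev(p) for p in (175,180,185,190,195,200,205,210,215,220,225)],cur=pose(*lev(170)))
```

```text
[0.49913198 0.06965168 0.10698511] [ 0.8789174  -1.30627072 -0.36873511] ((np.float64(0.49951391395990685), np.float64(0.0703092988032801), 0.107), 260)
[0.0, -0.15, 0.79] [-0.087, 0.0, 0.0]
[0.0, -0.23, 1.59] [-0.175, 0.0, 0.0]
[0.0, -0.24, 2.4] [-0.262, 0.0, 0.0]
[0.0, -0.18, 3.2] [-0.349, 0.0, 0.0]
[0.0, -0.04, 4.0] [-0.436, 0.0, 0.0]
[0.0, 0.16, 4.78] [-0.524, 0.0, 0.0]
[0.0, 0.42, 5.54] [-0.611, 0.0, 0.0]
[0.0, 0.76, 6.28] [-0.698, 0.0, 0.0]
[0.0, 1.15, 6.98] [-0.785, 0.0, 0.0]
[0.0, 1.61, 7.64] [-0.873, 0.0, 0.0]
[0.0, 2.12, 8.27] [-0.96, 0.0, 0.0]
```

View pics/s3.png

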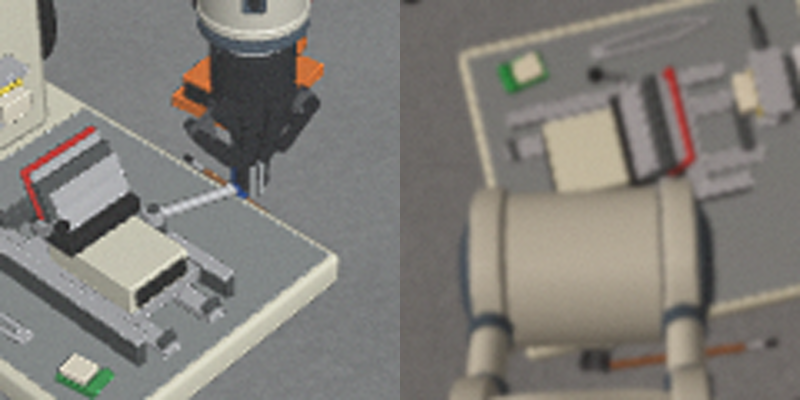

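Request:
apply_moves(increments=[[[0,-0.15,0.8],[-0.087,0,0],0],[[0,-0.23,1.6],[-0.175,0,0],0],[[0,-0.24,2.4],[-0.262,0,0],0],[[0,-0.18,3.2],[-0.349,0,0],0],[[0,-0.04,4.0],[-0.436,0,0],0],[[0,0.16,4.78],[-0.524,0,0],0],[[0,0.42,5.54],[-0.611,0,0],0],[[0,0.76,6.28],[-0.698,0,0],0],[[0,1.15,6.98],[-0.785,0,0],0],[[0,1.61,7.64],[-0.873,0,0],0],[[0,2.12,8.27],[-0.96,0,0],0]])

```text
t: 5.95
position: [0.5051, -0.0149, 0.1065]
orientation: [0.27, 0.654, -0.27, 0.653]
force: [-1.0, 3.3, 1.5]
width: 0.0
```

Run:
```python
from h import *
s=cam('scene')
st=ctrl.read_state(); print(st['position'],st['force'],lev(225))
f=s['frame'][:,:,::-1]
cv2.imwrite('pics/s4.png',cv2.resize(f[130:250,240:380],(700,600),interpolation=cv2.INTER_CUBIC))
inc([lev(p) for p in (228,231,234,236,238,240,242,244)],cur=pose(*lev(225)))
```

```text
[ 0.5058351  -0.01565336  0.10658874] [-1.73738913  0.07348153  1.49712884] ((np.float64(0.5060111472882932), np.float64(-0.014790367901871769), 0.107), 315)
[0.0, -0.1, 0.47] [-0.052, 0.0, 0.0]
[0.0, -0.17, 0.95] [-0.105, 0.0, 0.0]
[0.0, -0.22, 1.43] [-0.157, 0.0, 0.0]
[0.0, -0.24, 1.76] [-0.192, 0.0, 0.0]
[0.0, -0.24, 2.08] [-0.227, 0.0, 0.0]
[0.0, -0.24, 2.4] [-0.262, 0.0, 0.0]
[0.0, -0.22, 2.72] [-0.297, 0.0, 0.0]
[0.0, -0.19, 3.04] [-0.332, 0.0, 0.0]
```

View pics/s4.png

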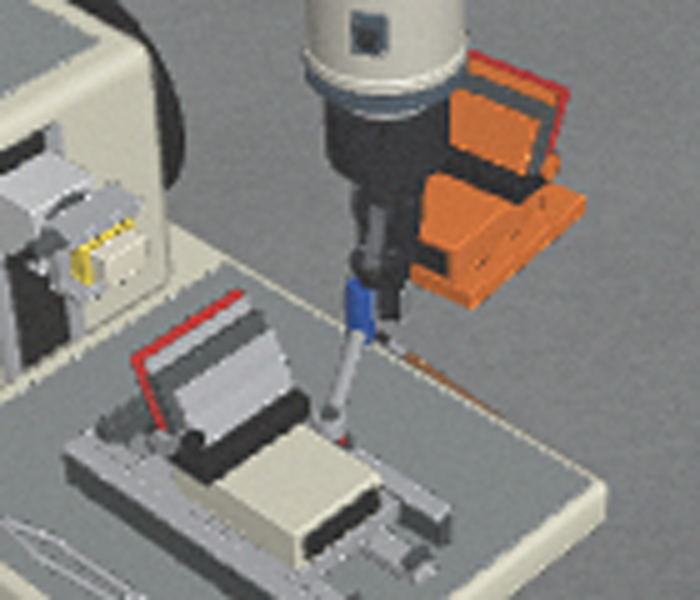

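Lever at about three quarters (handle at crop (360,310)), finger behind it. I'll continue slowly to the stop.

Request:
apply_moves(increments=[[[0,-0.1,0.47],[-0.052,0,0],0],[[0,-0.17,0.95],[-0.105,0,0],0],[[0,-0.2,1.2],[-0.13,0,0],0],[[0,-0.22,1.43],[-0.157,0,0],0],[[0,-0.24,1.6],[-0.175,0,0],0],[[0,-0.24,1.76],[-0.192,0,0],0]])

```text
t: 6.75
position: [0.5161, -0.0293, 0.1063]
orientation: [0.207, 0.676, -0.207, 0.676]
force: [-2.5, -0.1, 2.4]
width: -0.0001
```

Request:
apply_moves(increments=[[[0,0,0.16],[-0.017,0,0],0],[[0,0,0.32],[-0.035,0,0],0],[[0,0,0.32],[-0.035,0,0],0]])

```text
t: 7.12
position: [0.5188, -0.0312, 0.1062]
orientation: [0.195, 0.68, -0.195, 0.68]
force: [-2.8, -0.2, -0.9]
width: 0.0002
```

Request:
apply_moves(increments=[[[0,0,0.16],[-0.017,0,0],0],[[0,0,0.32],[-0.035,0,0],0],[[0,0,0.32],[-0.035,0,0],0]])

```text
t: 7.5
position: [0.5195, -0.0321, 0.1059]
orientation: [0.183, 0.685, -0.183, 0.681]
force: [-13.7, 5.5, 7.7]
width: 0.0001
```

Request:
apply_moves(increments=[[[0,0,0.15],[0,0,0],0],[[0,0,0.15],[0,0,0],0]])

```text
t: 7.75
position: [0.5198, -0.0324, 0.1058]
orientation: [0.183, 0.685, -0.183, 0.681]
force: [-18.8, 8.4, 12.1]
width: 0.0003
```

Request:
apply_moves(increments=[[[0,0,-1.5],[0,0,0],0],[[0,0,-3],[0,0,0],0],[[-5,0,-3],[0,0,0],0],[[-10,0,-3],[0,0,0],0],[[-10,0,-3],[0,0,0],0],[[-10,0,-3],[0,0,0],0]])

```text
t: 8.5
position: [0.4965, -0.0183, 0.2061]
orientation: [0.183, 0.683, -0.183, 0.683]
force: [0.3, 0.0, -0.1]
width: -0.0
```

Run:
```python
from h import *
s=cam('scene')
st=ctrl.read_state(); print(st['position'],st['force'])
b=blue(s,(290,150,345,215)); print(b); p=onz(s,b[0],.092); v=p[:2]-PIV; print(p,np.linalg.norm(v),np.degrees(np.arctan2(v[1],v[0]))-np.degrees(YAW))
f=s['frame'][:,:,::-1]
cv2.imwrite('pics/s5.png',cv2.resize(f[130:250,240:380],(700,600),interpolation=cv2.INTER_CUBIC))
q=M2W(-155,0)
inc([((*q,.206),YAW*180/np.pi),((*q,.099),YAW*180/np.pi)])
```

```text
[ 0.49626166 -0.0182957   0.20554971] [-0.46580777  0.01277304 -0.20178049]
((np.float64(305.3939393939394), np.float64(190.65151515151516)), 66, (np.int64(303), np.int64(308), np.int64(185), np.int64(197)))
[ 0.53416541 -0.04377541  0.092     ] 0.09264224434554567 -45.01008686870054
[-0.05, 22.26, 1.88] [0.836, -0.001, 0.001]
[10.65, 22.26, 1.89] [0.836, -0.001, 0.001]
```

View pics/s5.png

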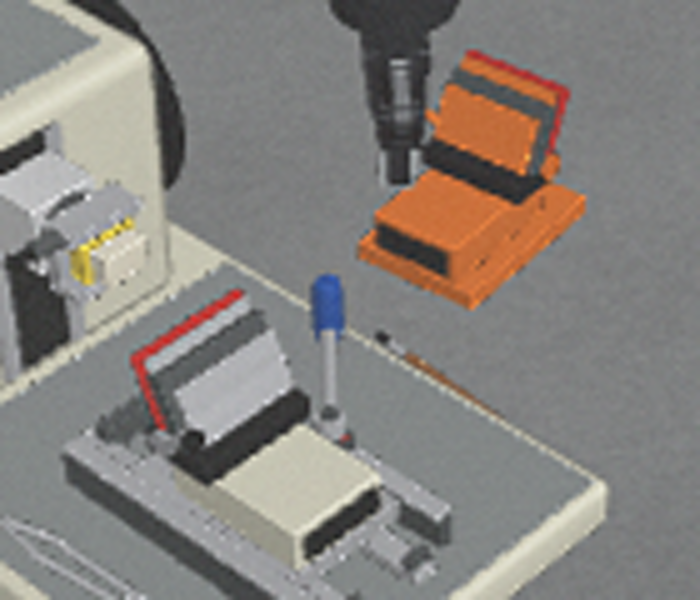

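Request:
apply_moves(increments=[[[0,5.5,0.5],[0.2,0,0],0],[[0,11,1],[0.4,0,0],0],[[0,16.5,1.4],[0.6,0,0],0],[[0,22.2,1.9],[0.836,0,0],0],[[0,22.2,1.9],[0.836,0,0],0],[[0,22.2,1.9],[0.836,0,0],0],[[5,22.2,1.9],[0.836,0,0],0],[[10.6,22.2,1.9],[0.836,0,0],0],[[10.6,22.2,1.9],[0.836,0,0],0],[[10.6,22.2,1.9],[0.836,0,0],0]])

```text
t: 9.8
position: [0.625, 0.164, 0.1019]
orientation: [0.445, 0.55, -0.444, 0.55]
force: [-0.5, -0.3, 0.7]
width: 0.0
```

Run:
```python
from h import *
s=cam('scene')
st=ctrl.read_state(); print(st['position'],st['force'],W2M(st['position']),zang()[0])
f=s['frame'][:,:,::-1]
cv2.imwrite('pics/s6.png',cv2.resize(f[150:270,240:380],(700,600),interpolation=cv2.INTER_CUBIC))
```

```text
[0.62552299 0.1640898  0.10252406] [ 1.04066689 -0.21047184  0.62796615] [-153.69561316    1.47317759] -77.87949766378404
```

View pics/s6.png

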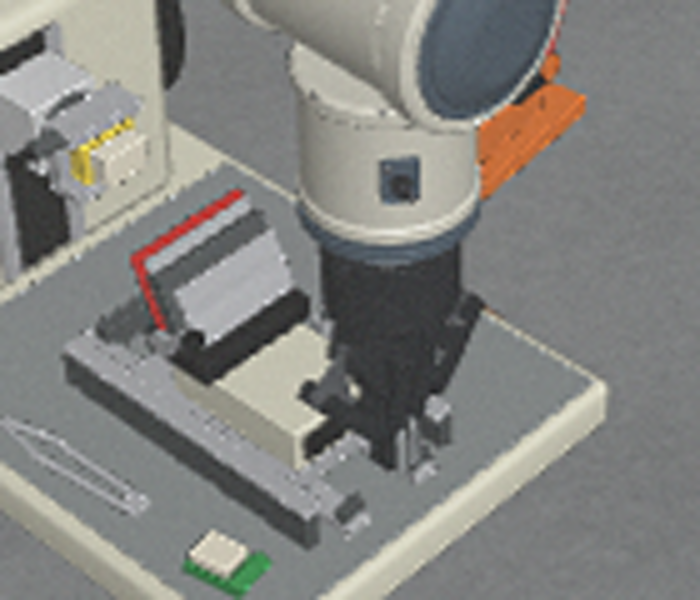

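Request:
apply_moves(increments=[[[0.2,-0.1,0.8],[0,0,0],0],[[0.2,-0.1,1.6],[0,0,0],0],[[0.2,-0.1,2.4],[0,0,0],0],[[0.2,-0.1,3.0],[0,0,0],0],[[0.2,-0.1,3.4],[0,0,0],0],[[0.2,-0.1,3.8],[0,0,0],0],[[0.2,-0.1,4.2],[0,0,0],0]])

```text
t: 10.72
position: [0.6321, 0.1232, 0.0983]
orientation: [0.445, 0.55, -0.444, 0.55]
force: [-0.0, 5.1, 1.5]
width: -0.0001
```

Request:
apply_moves(increments=[[[0,0,0.4],[0,0,0],0],[[0,0,0.8],[0,0,0],0],[[0,0,1.2],[0,0,0],0],[[0,0,1.6],[0,0,0],0],[[0,0,2.0],[0,0,0],0],[[0,0,2.3],[0,0,0],0],[[0,0,2.5],[0,0,0],0]])

```text
t: 11.6
position: [0.6373, 0.0987, 0.0983]
orientation: [0.445, 0.55, -0.444, 0.55]
force: [-0.9, 5.1, 1.1]
width: -0.0001
```

Run:
```python
from h import *
s=cam('scene')
st=ctrl.read_state(); print(st['position'],st['force'],W2M(st['position']))
f=s['frame'][:,:,::-1]
cv2.imwrite('pics/s7.png',cv2.resize(f[150:270,240:380],(700,600),interpolation=cv2.INTER_CUBIC))
```

```text
[0.63742542 0.09847076 0.09827238] [-0.35356974  3.9757758   1.24497793] [-87.03944855  -0.64380395]
```

View pics/s7.png

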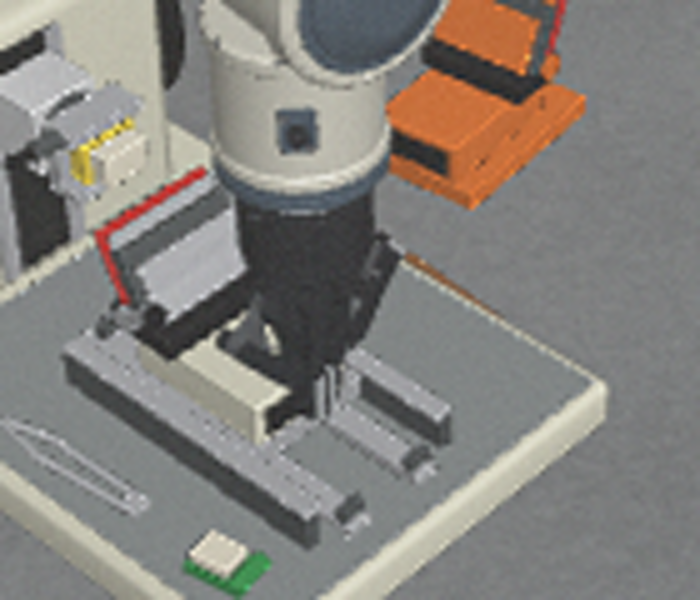

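Base moving freely with about 5 N. I'll continue in 2 mm steps.

Request:
apply_moves(increments=[[[0,0,0.2],[0,0,0],0],[[0,0,0.4],[0,0,0],0],[[0,0,0.4],[0,0,0],0]])

```text
t: 12.02
position: [0.6382, 0.0946, 0.0983]
orientation: [0.445, 0.55, -0.445, 0.55]
force: [-0.7, 3.0, 0.8]
width: 0.0001
```

Request:
apply_moves(increments=[[[0,0,0.15],[0,0,0],0],[[0,0,0.3],[0,0,0],0],[[0,0,0.3],[0,0,0],0]])

```text
t: 12.4
position: [0.6388, 0.0921, 0.0983]
orientation: [0.445, 0.55, -0.444, 0.55]
force: [-1.0, 6.4, 1.3]
width: -0.0
```

Request:
apply_moves(increments=[[[0,0,0.15],[0,0,0],0],[[0,0,0.3],[0,0,0],0],[[0,0,0.3],[0,0,0],0]])

```text
t: 12.78
position: [0.6387, 0.0918, 0.0983]
orientation: [0.445, 0.551, -0.444, 0.549]
force: [-5.7, 30.4, 4.8]
width: 0.0
```

Request:
apply_moves(increments=[[[0,0,0.1],[0,0,0],0],[[0,0,0.2],[0,0,0],0],[[0,0,0.2],[0,0,0],0]])

```text
t: 13.15
position: [0.6386, 0.0916, 0.0984]
orientation: [0.446, 0.552, -0.443, 0.548]
force: [-8.5, 45.3, 7.7]
width: 0.0003
```

Request:
apply_moves(increments=[[[0,0,-1],[0,0,0],0],[[0,0,-3],[0,0,0],0],[[-3,0,-4],[0,0,0],0],[[-8,0,-5],[0,0,0],0],[[-12,0,-6],[0,0,0],0],[[-12,0,-6],[0,0,0],0],[[-12,0,-6],[0,0,0],0]])

```text
t: 14.02
position: [0.6269, 0.1456, 0.2176]
orientation: [0.444, 0.55, -0.445, 0.55]
force: [-0.2, 0.9, -1.0]
width: 0.0001
```

Run:
```python
from h import *
s=cam('scene')
st=ctrl.read_state(); print(st['position'],st['force'],W2M(st['position']))
f=s['frame'][:,:,::-1]
cv2.imwrite('pics/s8.png',cv2.resize(f[150:270,240:380],(700,600),interpolation=cv2.INTER_CUBIC))
b=blue(s,(290,150,345,215)); print(b[:2])
a=lev(237,-.036,.22); b=lev(237,-.036,.107); print(a, W2M(a[0]))
inc([((.48,.1,.22),a[1]),((.47,0,.22),a[1]),a,b])
```

```text
[0.62668089 0.14539181 0.21707313] [ 0.77183677 -0.33850548 -0.3122303 ] [-135.17031328   -1.3141007 ]
((np.float64(304.85714285714283), np.float64(192.0)), 7)
((np.float64(0.5656746272946829), np.float64(-0.061087356375629134), 0.22), 327) [  53.93350635 -104.24686471]
[-0.26, -15.29, 1.37] [-0.784, -0.001, 0.002]
[-0.26, -18.37, 10.94] [-0.784, -0.001, 0.002]
[-0.27, -10.29, 18.91] [-0.784, -0.001, 0.002]
[11.03, -10.27, 18.91] [-0.784, -0.001, 0.002]
```

View pics/s8.png

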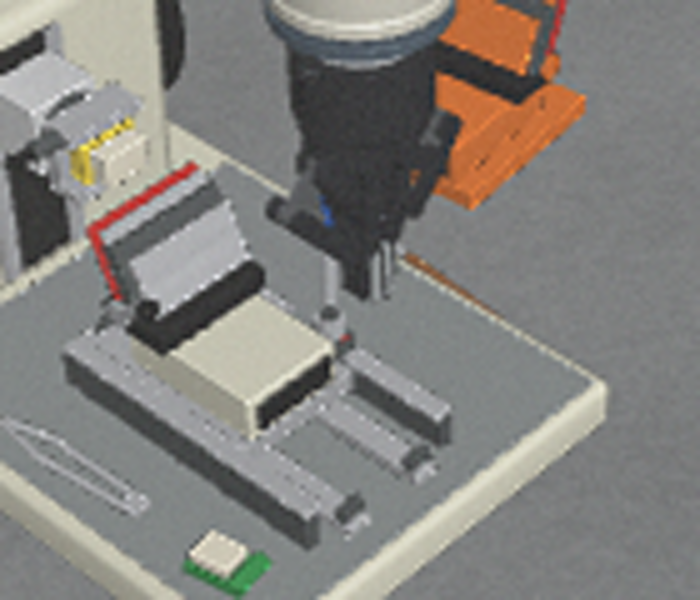

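```bash
cat >> h.py <<'E'
def ret(lam,off=.021,z=.107,r=90.):
    phi=min(10.,lam+90); l=np.radians(lam); f=np.radians(phi)
    m=np.array([-35,-66])+r*np.array([np.cos(l),np.sin(l)])+1000*off*np.array([np.cos(f),np.sin(f)])
    return (*M2W(*m),z),phi+np.degrees(YAW)
E
python3 - <<'E'
from h import *
a=ret(-45,.036,.217); b=ret(-45,.036,.107); print(a,W2M(a[0]))
inc([((*M2W(-135,-124),.217),a[1]),a,b])
E
```

```text
((np.float64(0.549088029649755), np.float64(-0.07503323038458436), 0.217), np.float64(-67.9)) [  64.09268942 -123.38827591]
[0.03, -12.27, 0.02] [-0.175, -0.0, 0.002]
[0.03, -12.2, 19.93] [-0.175, -0.0, 0.002]
[11.03, -12.18, 19.93] [-0.175, -0.0, 0.002]
```

Request:
apply_moves(increments=[[[0,-5,0],[-0.17,0,0],0],[[0,-10,0],[-0.175,0,0],0],[[0,-12.2,3],[-0.175,0,0],0],[[0,-12.2,8],[-0.175,0,0],0],[[0,-12.2,13],[-0.175,0,0],0],[[0,-12.2,18],[-0.175,0,0],0],[[0,-12.2,19.9],[-0.175,0,0],0],[[0,-12.2,19.9],[-0.175,0,0],0],[[3,-12.2,19.9],[-0.175,0,0],0],[[6,-12.2,19.9],[-0.175,0,0],0],[[6,-12.2,19.9],[-0.175,0,0],0]])

```text
t: 15.45
position: [0.5481, -0.0731, 0.1565]
orientation: [0.394, 0.588, -0.395, 0.585]
force: [0.5, -0.2, 1.4]
width: 0.0002
```

Run:
```python
from h import *
s=cam('scene')
st=ctrl.read_state(); print(st['position'],st['force'],W2M(st['position']),zang()[0])
f=s['frame'][:,:,::-1]
cv2.imwrite('pics/s9.png',cv2.resize(f[110:230,230:370],(700,600),interpolation=cv2.INTER_CUBIC))
b=blue(s,(290,150,345,215)); print(b)
inc([ret(-45,.036,.107)]+[ret(l) for l in (-43,-45,-47,-50,-55,-60,-65,-70,-75,-80)])
```

```text
[ 0.54906223 -0.07348891  0.15787253] [ 0.25201378 -0.17265062  0.37374738] [  62.57727114 -123.08978925] -67.82684509536014
((np.float64(305.3939393939394), np.float64(190.65151515151516)), 66, (np.int64(303), np.int64(308), np.int64(185), np.int64(197)))
[5.09, -0.05, 0.15] [0.001, -0.001, 0.002]
[5.09, 0.14, -1.09] [0.001, -0.001, 0.002]
[5.09, -0.04, -1.35] [0.001, -0.001, 0.002]
[5.09, -0.22, -1.61] [0.001, -0.001, 0.002]
[5.09, -0.47, -2.01] [0.001, -0.001, 0.002]
[5.09, -0.83, -2.71] [0.001, -0.001, 0.002]
[5.09, -1.13, -3.43] [0.001, -0.001, 0.002]
[5.1, -1.36, -4.18] [0.001, -0.001, 0.002]
[5.1, -1.53, -4.95] [0.001, -0.001, 0.002]
[5.1, -1.63, -5.73] [0.001, -0.001, 0.002]
[5.1, -1.67, -6.51] [0.001, -0.001, 0.002]
```

View pics/s9.png

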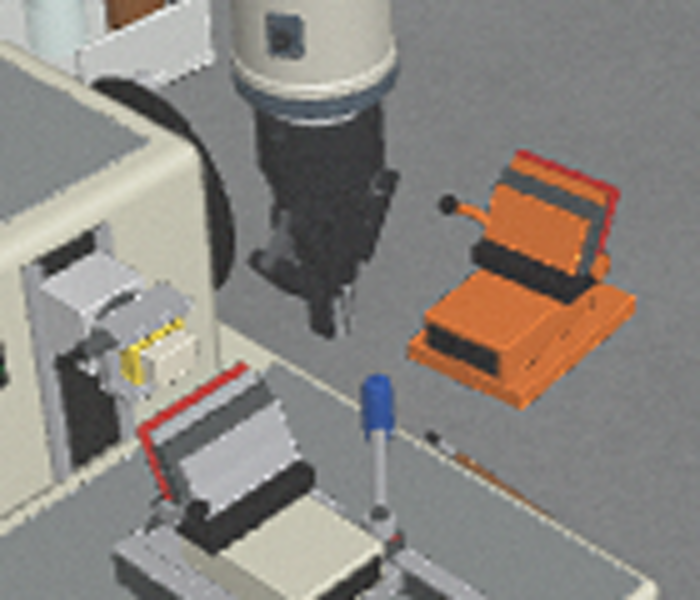

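Request:
apply_moves(increments=[[[2.5,0,0.1],[0,0,0],0],[[5.1,0,0.1],[0,0,0],0],[[5.1,0,0.1],[0,0,0],0],[[5.1,0,-0.6],[0,0,0],0],[[5.1,0,-1.1],[0,0,0],0],[[5.1,0,-1.35],[0,0,0],0],[[5.1,-0.2,-1.6],[0,0,0],0],[[5.1,-0.47,-2.0],[0,0,0],0],[[5.1,-0.65,-2.35],[0,0,0],0],[[5.1,-0.83,-2.7],[0,0,0],0]])

```text
t: 16.75
position: [0.5315, -0.0529, 0.1073]
orientation: [0.395, 0.587, -0.395, 0.587]
force: [-0.6, -5.7, 2.4]
width: 0.0003
```

Run:
```python
from h import *
s=cam('scene')
st=ctrl.read_state(); print(st['position'],st['force'],W2M(st['position']),ret(-55))
f=s['frame'][:,:,::-1]
cv2.imwrite('pics/s10.png',cv2.resize(f[110:230,230:370],(700,600),interpolation=cv2.INTER_CUBIC))
b=blue(s,(290,150,345,215)); print(b)
inc([ret(l) for l in range(-60,-122,-5)],cur=pose(*ret(-55)))
```

```text
[ 0.53096427 -0.05262628  0.10721268] [-0.53478159 -4.16617387  2.14313529] [  38.38447701 -136.41246813] ((np.float64(0.5310654879919223), np.float64(-0.051498374004273706), 0.107), np.float64(-67.9))
((np.float64(309.73846153846154), np.float64(190.36923076923077)), 65, (np.int64(307), np.int64(312), np.int64(185), np.int64(197)))
[0.0, -0.3, -0.73] [0.0, 0.0, 0.0]
[0.0, -0.54, -1.47] [0.0, 0.0, 0.0]
[0.0, -0.71, -2.24] [0.0, 0.0, 0.0]
[0.0, -0.81, -3.02] [0.0, 0.0, 0.0]
[0.0, -0.84, -3.8] [0.0, 0.0, 0.0]
[0.0, -0.99, -4.6] [0.087, 0.0, 0.0]
[0.0, -1.07, -5.4] [0.175, 0.0, 0.0]
[0.0, -1.08, -6.2] [0.262, 0.0, 0.0]
[0.0, -1.02, -7.01] [0.349, 0.0, 0.0]
[0.0, -0.89, -7.8] [0.436, 0.0, 0.0]
[0.0, -0.69, -8.58] [0.524, 0.0, 0.0]
[0.0, -0.42, -9.35] [0.611, 0.0, 0.0]
[0.0, -0.09, -10.08] [0.698, 0.0, 0.0]
```

View pics/s10.png

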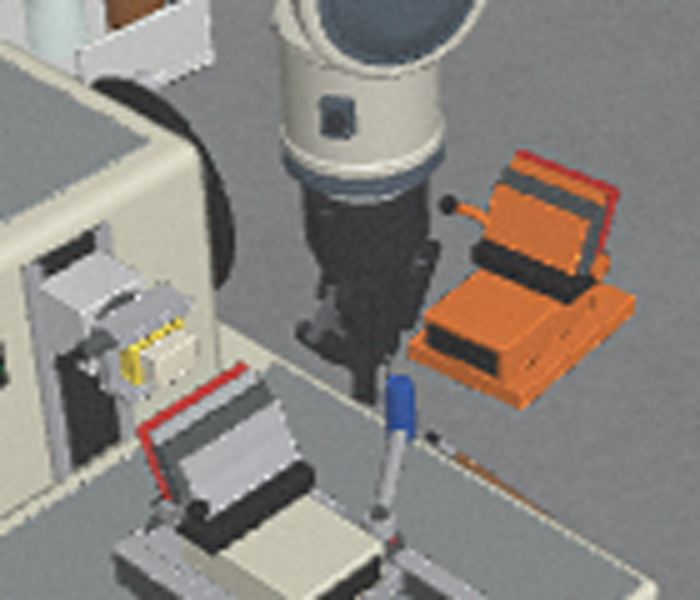

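Lever handle (crop (400,400)) is moving ahead of the finger. Continuing.

Request:
apply_moves(increments=[[[0,-0.3,-0.73],[0,0,0],0],[[0,-0.54,-1.47],[0,0,0],0],[[0,-0.71,-2.24],[0,0,0],0],[[0,-0.81,-3.02],[0,0,0],0],[[0,-0.84,-3.8],[0,0,0],0],[[0,-0.99,-4.6],[0.087,0,0],0],[[0,-1.07,-5.4],[0.175,0,0],0],[[0,-1.08,-6.2],[0.262,0,0],0],[[0,-1.02,-7.0],[0.349,0,0],0],[[0,-0.89,-7.8],[0.436,0,0],0],[[0,-0.69,-8.58],[0.524,0,0],0],[[0,-0.42,-9.35],[0.611,0,0],0],[[0,-0.09,-10.08],[0.698,0,0],0]])

```text
t: 18.42
position: [0.4909, 0.0404, 0.1066]
orientation: [-0.571, -0.416, 0.573, -0.415]
force: [-6.4, -5.8, -1.3]
width: -0.0001
```

Run:
```python
from h import *
s=cam('scene')
st=ctrl.read_state(); print(st['position'],st['force'],W2M(st['position']),ret(-120))
f=s['frame'][:,:,::-1]
cv2.imwrite('pics/s11.png',cv2.resize(f[130:250,240:380],(700,600),interpolation=cv2.INTER_CUBIC))
inc([ret(l) for l in (-124,-128,-131,-134,-136,-138,-140,-142,-144,-146,-148)],cur=pose(*ret(-120)))
```

```text
[0.49108937 0.04108405 0.10667682] [-4.75665147 -3.87020621 -0.78551508] [ -61.60243221 -155.75805295] ((np.float64(0.49233167134935285), np.float64(0.041566201255413375), 0.107), np.float64(-107.9))
[0.0, -0.12, -0.63] [0.07, 0.0, 0.0]
[0.0, -0.2, -1.27] [0.14, 0.0, 0.0]
[0.0, -0.24, -1.76] [0.192, 0.0, 0.0]
[0.0, -0.24, -2.24] [0.244, 0.0, 0.0]
[0.0, -0.23, -2.56] [0.279, 0.0, 0.0]
[0.0, -0.21, -2.88] [0.314, 0.0, 0.0]
[0.0, -0.18, -3.2] [0.349, 0.0, 0.0]
[0.0, -0.13, -3.52] [0.384, 0.0, 0.0]
[0.0, -0.08, -3.84] [0.419, 0.0, 0.0]
[0.0, -0.01, -4.16] [0.454, 0.0, 0.0]
[0.0, 0.07, -4.47] [0.489, 0.0, 0.0]
```

View pics/s11.png

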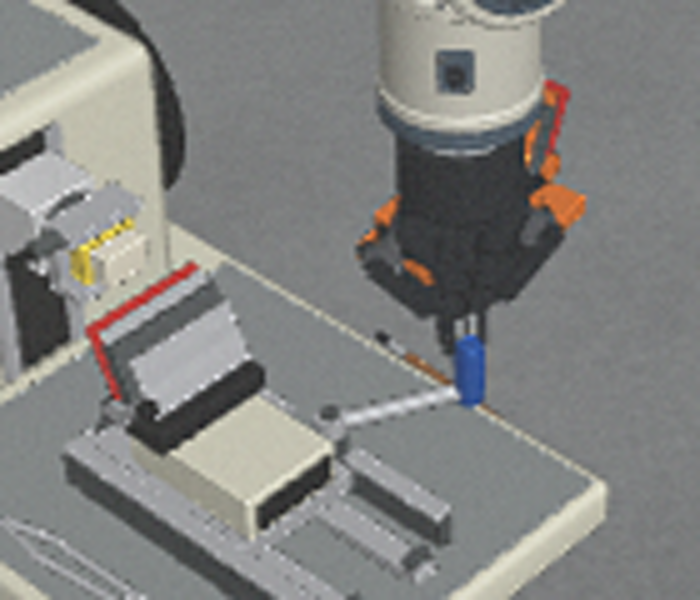

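Request:
apply_moves(increments=[[[0,-0.12,-0.63],[0.07,0,0],0],[[0,-0.2,-1.27],[0.14,0,0],0],[[0,-0.24,-1.76],[0.192,0,0],0],[[0,-0.24,-2.24],[0.244,0,0],0],[[0,-0.23,-2.56],[0.279,0,0],0],[[0,-0.21,-2.88],[0.314,0,0],0],[[0,-0.18,-3.2],[0.349,0,0],0],[[0,-0.15,-3.4],[0.37,0,0],0]])

```text
t: 19.48
position: [0.4992, 0.0732, 0.1064]
orientation: [-0.637, -0.305, 0.64, -0.303]
force: [-9.3, -3.2, -1.2]
width: 0.0
```

Request:
apply_moves(increments=[[[0,0.03,-0.2],[0.02,0,0],0],[[0,0.06,-0.4],[0.04,0,0],0],[[0,0.09,-0.6],[0.06,0,0],0],[[0,0.09,-0.6],[0.06,0,0],0]])

```text
t: 19.98
position: [0.5039, 0.0773, 0.1065]
orientation: [-0.645, -0.285, 0.649, -0.284]
force: [-8.5, -2.5, 1.8]
width: 0.0
```

Request:
apply_moves(increments=[[[0,0,-0.15],[0.01,0,0],0],[[0,0,-0.3],[0.02,0,0],0],[[0,0,-0.3],[0.02,0,0],0]])

```text
t: 20.35
position: [0.5064, 0.0795, 0.1066]
orientation: [-0.649, -0.279, 0.652, -0.278]
force: [-5.4, -1.5, 0.5]
width: -0.0002
```

Request:
apply_moves(increments=[[[0,0,-0.15],[0.01,0,0],0],[[0,0,-0.3],[0.02,0,0],0],[[0,0,-0.3],[0.02,0,0],0]])

```text
t: 20.72
position: [0.5069, 0.0809, 0.1064]
orientation: [-0.65, -0.272, 0.655, -0.271]
force: [-14.6, -10.5, 4.6]
width: -0.0001
```

Run:
```python
from h import *
s=cam('scene')
st=ctrl.read_state(); print(st['position'],st['force'],W2M(st['position']),zang()[0])
b=blue(s,(310,190,360,235)); print(b[:2])
f=s['frame'][:,:,::-1]
cv2.imwrite('pics/s12.png',cv2.resize(f[130:250,240:380],(700,600),interpolation=cv2.INTER_CUBIC))
for l in(-145,-147): print(ret(l))
```

```text
[0.5069345  0.08091673 0.10634309] [-13.15704309  -9.83906865   4.62904469] [ -97.22873363 -131.91528611] -134.78188232811308
((np.float64(334.9756097560976), np.float64(212.8658536585366)), 82)
((np.float64(0.5042056575332968), np.float64(0.07976906546666664), 0.107), np.float64(-132.9))
((np.float64(0.5058557682928383), np.float64(0.08254089290376512), 0.107), np.float64(-134.9))
```

View pics/s12.png

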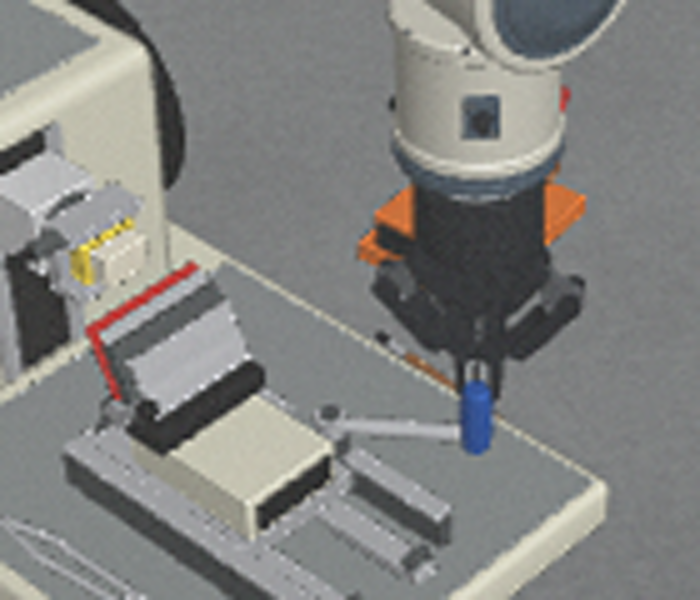

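Request:
apply_moves(increments=[[[0,0,-0.15],[0,0,0],0],[[0,0,-0.3],[0,0,0],0],[[0,0,-0.3],[0,0,0],0]])

```text
t: 21.15
position: [0.5073, 0.0818, 0.1061]
orientation: [-0.649, -0.272, 0.657, -0.272]
force: [-22.6, -26.4, 12.6]
width: 0.0002
```

Request:
apply_moves(increments=[[[0,0,-0.1],[0,0,0],0],[[0,0,-0.2],[0,0,0],0],[[0,0,-0.2],[0,0,0],0]])

```text
t: 21.52
position: [0.5076, 0.0824, 0.106]
orientation: [-0.648, -0.272, 0.658, -0.272]
force: [-28.7, -36.2, 15.8]
width: 0.0002
```

Request:
apply_moves(increments=[[[0,0,1.2],[0,0,0],0],[[0,0,3.5],[0,0,0],0],[[-4,0,4],[0,0,0],0],[[-10,0,5],[0,0,0],0],[[-14,0,10],[0,0,0],0],[[-14,0,14],[0,0,0],0],[[-14,0,14],[0,0,0],0],[[-14,0,14],[0,0,0],0]])

```text
t: 22.52
position: [0.4157, -0.0141, 0.2472]
orientation: [0.653, 0.272, -0.653, 0.271]
force: [0.6, -0.5, 0.1]
width: 0.0
```

Run:
```python
from h import *
s=cam('scene');c=cam('top')
st=ctrl.read_state(); print(st['t'],st['position'],st['force'])
b=blue(s,(310,190,360,235)); p=onz(s,b[0],.092); v=p[:2]-PIV; print(b[:2],p,np.degrees(np.arctan2(v[1],v[0]))-np.degrees(YAW))
print(proj(s,(*(PIV+.09*np.array([np.cos(np.radians(-145-77.9)),np.sin(np.radians(-145-77.9))])),.092)))
f=s['frame'][:,:,::-1]; g=c['frame'][:,:,::-1]
cv2.imwrite('pics/s13.png',cv2.resize(f[130:290,180:380],(750,600),interpolation=cv2.INTER_CUBIC))
cv2.imwrite('pics/t13.png',cv2.resize(g[75:240,240:480],None,fx=3.3,fy=3.3,interpolation=cv2.INTER_CUBIC))
```

```text
22.625 [ 0.41596254 -0.01379869  0.24701765] [-0.13924164 -0.19842624 -0.22226787]
((np.float64(335.01234567901236), np.float64(212.8641975308642)), 81) [0.51982946 0.09698952 0.092     ] 213.65442223474503
[335.01649656 212.39346178]
```

View pics/s13.png

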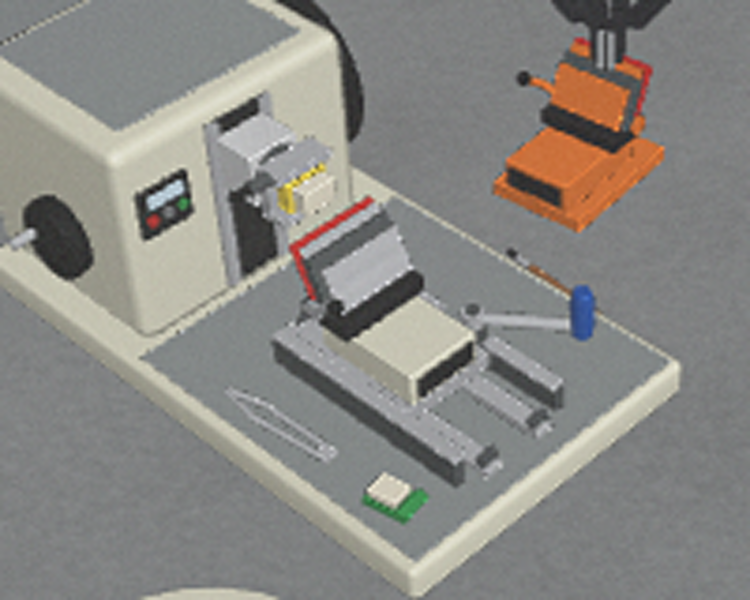

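View pics/t13.png

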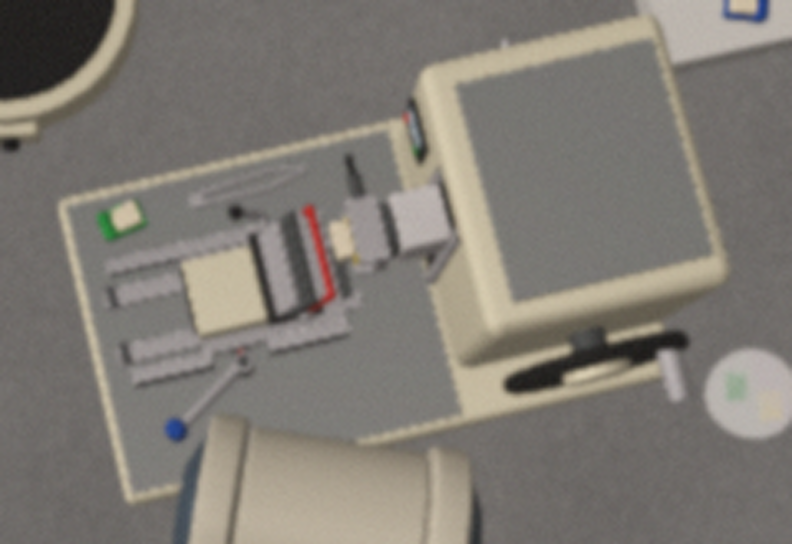

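Run:
```python
from h import *
c=ctrl.camera('top');s=ctrl.camera('scene')
g=lambda p:(p[0]/3.3+240,p[1]/3.3+75)
print([W2M(onz(c,g(p),.1)) for p in((182,263),(197,336))], [W2M(onz(s,(p[0]/3.75+180,p[1]/3.75+130),.1)) for p in ((413,374),(472,331))])
print(ctrl.read_state()['force'],ctrl.hand_in())
```

```text
[array([-68.24148676,  33.78793351]), array([-70.43696256, -36.22086016])] [array([-69.92654641,  32.06150123]), array([-68.86171834, -33.49246236])]
the job is handed in; nothing more can be done
[0.14118257 0.43136204 0.32496347] None
```

The job is done and handed in at about 23 s. The lever was swung to its released stop, the base pushed home, and the lever swung back to lock it.

- **Choice of base:** I took the cream base on the microtome. The orange and teal look-alikes on the bench were left alone.
- **Release:** I pushed the blue handle with the closed fingers until it stopped moving under about 24 N. The scene picture measured the lever at -45.0° in microtome axes, which is the released stop.
- **Base:** It slid forward under 3 to 6 N, then stopped dead as the force rose to about 47 N. In the last check, made after locking, its rear face measured x between -68 and -70 mm in both cameras, against -70 mm for fully home.
- **Lock:** I swung the lever back until it stopped moving under about 49 N. It measured about -146°, which is at the locked stop.
- **Surroundings:** In the final pictures the forceps, wax block, brush and dish look unmoved, and the fingers were clear of everything with the force near zero. I did not look again at the slide box, jar and marker, which were outside those crops and the arm's path.
- **Uncertainty:** The two cameras differed by up to about 8 mm on the bed corners at the start, and by 14 mm on a pick of the pivot. I set the microtome's frame between them, and the lever and base positions measured afterwards fitted it.

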